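# Re-set the throttle valve of the bottle-filling line

### The job

Re-set the filling valve: turn its red handwheel clockwise until the valve is fully shut, only hand-tight so that the brass ring under the wheel is not wrenched round, then open it counter-clockwise so that the spindle itself has been driven open by one full turn. The wheel is loose on its spindle, so first take up the slack and count only the turning that really drives the spindle; then let go, and leave the other things on the counter where they are.

Things in the scene. Friction and masses are not known exactly. Their poses are not given: they have to be found in the camera images.
- valve: Brass gate valve in a steel pipe on a grey base plate 130 x 170 x 12 mm, fixed to the counter. Origin: centre of the plate's underside, on the counter, straight below the wheel's vertical axis; z up; the pipe (260 mm long) runs along y, its axis 48 mm up. Everything of the valve turns about this z axis.
- handwheel: Red handwheel, lying level, axis vertical: rim centre circle 70 mm in radius, rim bar 15 mm thick, three spokes, rim top 144.5 mm above the counter. Origin on the axis, 125 mm above the counter; its x axis points to the crank knob. Seen from above, clockwise shuts, counter-clockwise opens. It does not rise, and stays where it is left.
- wheel_axis (a point): Centre of the wheel, on its axis, 137 mm up. The wheel is loose on the dark nut disc (50 mm, white mark, just under the spokes): at each reversal it swings through a slack of unknown size (30 to 90 degrees; at the start anywhere within it) with about 0.3 N at the knob, then carries the nut, and so drives the spindle, at 5 to 7 N at the knob. The nut turns only then.
- crank_grip (a point): The black upright crank knob on the handwheel's rim, a cylinder 22 mm across and 47 mm tall (146 to 193 mm above the counter), spinning freely about its own upright axis. The point is on that axis, 173 mm above the counter, 70 mm from the wheel's axis.
- spindle_tip (a point): Tip (yellow band) of the 13 mm steel spindle that rises through the middle of the wheel without turning: 6 mm per full turn of the nut. 162 mm above the counter when the valve is fully shut; at the start it is 1.5 to 3.3 mm higher. Nothing stops it near one turn. Readings are much too coarse to set it by.
- ring (a joint): Brass ring with two lugs, 58 mm across, under the wheel, held by a spring: reads 0 and stays there until the shut valve is forced with more than about 1 N m (14 N at the knob), then is wrenched clockwise (negative, rad) at 4 N m per rad. The shut stop is otherwise hard: there the load at the knob climbs at once from 6 N to 14 N.
- bottle_a: Clear bottle, 66 mm across, 200 mm tall, loose. Origin at its underside's centre.
- bottle_b: Another such bottle.
- mug: White mug, 80 mm across, 85 mm tall, loose. Origin at its underside's centre.
- jar: Amber jar with yellow lid, 72 mm across, 90 mm tall, loose. Origin at its underside's centre.
- wrench: Steel wrench 160 mm long lying on the counter, loose.
- spare_flange: Brass flange ring 56 mm across, 10 mm thick, lying near the valve, loose.
- pipe_plug: Brass pipe plug 34 mm across, 30 mm tall, standing near the valve, loose.

How it is judged:
By the outcome, as a careful person would: the job done as asked, in the order asked, and still so for the second after the job is handed in, with the robot touching nothing.
It also fails if it takes over 72 s, if anything falls off the work surface, if the arm or the gripper's body presses on something with over 40 N, if the wrist force passes 120 N, or if a joint passes its speed limit or range.

### The arm

A 6-joint arm with a two-finger parallel gripper is mounted at the origin on the work surface. World frame = base frame: x ahead of the robot, y to its left, z up, the work surface at z = 0. Lengths are in m, angles in rad, forces in N, time in s.
With the tool pointing down it reaches from about 0.375 to 0.9 m from the base axis. Payload 3.1 kg.
Tool frame: the origin (TCP) lies midway between the tips of the shut fingers; the grasp point (between the pads) lies pinch_z behind it (pinch_z is the distance from the TCP to the grasp point, in m); y points along the fingers, z is the direction in which the jaws open and shut, and the axes are right-handed (so a half turn about y gives the same grasp; the last joint's range is limited). The gripper opens to 87 mm and grips with 3 to 60 N. Pads are 19 mm wide; open, the fingers measure 117 mm over their backs; the gripper's body (75 mm by 190 mm) begins 51 mm behind the grasp point.
Start: joints at [-1.458, 0.527, 1.433, -0, 1.181, -0.178], TCP at [0.179, -0.599, 0.223] pointing down, gripper open.
Joint ranges: [-3.08, 3.08], [-0.75, 2.2], [0.22, 2.44], [-1.43, 4.57], [0, 2.65], [-2.85, 2.85]. Speed limits (rad/s): [2.79, 2.79, 3.14, 3.14, 3.14, 3.14].

### API

Orientations are given as a unit quaternion [x, y, z, w].
In Python, from rig import get_obs, camera, hand_in, pinch_z gives the robot as it stands. The module is installed in compiled form; this text tells all that it offers.
- The arm moves only by the tool arm_command, never from a script. Its argument "plan" is a list of rows, each a list of 2 entries, a list of its own where there are three numbers: the shift along the world's x, y, z in units of 25 mm (1.0 is 25 mm), then the turn about the world's z in units of 5 degrees (1.0 is 5 degrees). A call has 1 to 5 rows; each row is the pose to reach, as a shift and turn from the pose commanded when the call began; what a row does not reach only later rows make up. A row lasts 1/10 s, in which the tool goes at most 50 mm and 8.59 degrees, less where a joint would pass 70% of its speed; a pose out of reach is approached as far as the arm can. A call with a gripper value outside its range is refused whole. "fingers" is the opening, from -1 (shut) to 1 (fully open), set as the call begins (left out, the last holds). The fingers move at their own pace and stop on an object; "force" is the grip in N (left out, the last holds). Time passes only in rows, so rows that repeat a pose let the fingers close. It gives the time, the measured TCP pose, the force and the opening at its end, in the units of the state.
- get_obs(): the state, without advancing time (a new reading comes with each control period).
- camera(name): name is "scene" or "top" or "wrist"; returns a dict with "pixels" (384x512x3 uint8, red, green, blue), "camera_matrix" (3x3 intrinsics, pixels), "distortion" ([k1, k2, p1, p2, k3] as OpenCV has them; the pictures are not rectified), "R" (3x3) and "t" (3): a world point X has camera coordinates R X + t. Camera axes: x right, y down, z forward; pixel columns grow to the right and rows downward; lengths in m; the calibration is good to about 2 mm. A picture is of the moment at which its call begins. There is no depth.
- hand_in(): hands the job in, once; it reports no verdict.
The state is a dict: "time": time; "q": joint angles; "joint_velocities": joint speeds; "joint_torque": joint torques, N m; "position": TCP position; "tool_rot": TCP orientation; "ft_force": force on the tool from outside, world axes, zero at the start; "moment": the same for the moment, N m; "grip_width": finger opening in m.
Only numpy, scipy, OpenCV 4.12 (cv2) and the standard library are available. Lean on these libraries where they do the work, as an engineer would, in place of code of your own. Each camera call takes 0.05 s, during which the arm holds its last target.

## Working session

There is one attempt and no reset: what is moved stays moved. The work goes in short steps, Python scripts to look and compute and a tool call to move; the robot and the scene stay as the last step left them, time stands still between calls to the robot, and variables do not carry over. Pictures are saved under pics/ and viewed, and the job is handed in when it is done.

Besides the shell and the picture viewer there is one more tool, called after "Emit:" as name([rows], argument=value, ...), one row to a line, values as JSON. arm_command: Moves the arm, as the interface text tells. Its arguments: {"type":"object","properties":{"plan":{"type":"array"},"fingers":{"type":"number"},"force":{"type":"number"}},"required":["plan"]}

```bash
mkdir -p pics; cat > h.py <<'E'
import numpy as np,cv2
from rig import get_obs,camera,hand_in,pinch_z
def snap(n,f):
    c=camera(n); cv2.imwrite(f'pics/{f}.png',c['pixels'][:,:,::-1]); return c
def ray(c,uv,z):
    p=cv2.undistortPoints(np.array([[uv]],float),np.array(c['camera_matrix']),np.array(c['distortion']))[0,0]
    R=np.array(c['R']);t=np.array(c['t']); o=-R.T@t; d=R.T@np.array([p[0],p[1],1]); return o+d*(z-o[2])/d[2]
def proj(c,X):
    R=np.array(c['R']);return cv2.projectPoints(np.array([X],float),cv2.Rodrigues(R)[0],np.array(c['t'],float),np.array(c['camera_matrix']),np.array(c['distortion']))[0][0,0]
E
python3 - <<'E'
from h import *
import pickle
o=get_obs();print(o,pinch_z)
d={n:snap(n,n+'0') for n in('scene','top','wrist')}
pickle.dump(d,open('c0.pkl','wb'))
for n in d: print(n,-np.array(d[n]['R']).T@np.array(d[n]['t']))
E
```

```text
{'time': 0.0, 'q': array([-1.45846689e+00,  5.28456772e-01,  1.43391072e+00,  7.35297613e-06,
        1.18137794e+00, -1.78521644e-01]), 'joint_velocities': array([-0.00108917, -0.00109008, -0.00012431,  0.00059277, -0.00164082,
        0.00027217]), 'joint_torque': array([-1.02501355e-03, -4.40039492e+01, -1.76592636e+01,  6.33795164e-02,
        5.81788807e-02, -1.48799109e-04]), 'position': array([ 0.17916369, -0.5980057 ,  0.22157472]), 'tool_rot': array([-0.10244068,  0.70040316, -0.69888191,  0.10249586]), 'ft_force': array([ 0.03499993,  0.19965099, -0.01522483]), 'moment': array([ 0.01728511, -0.02434005,  0.0197097 ]), 'grip_width': 0.08713462225734953} 0.0187
scene [ 1.01764622 -0.67963756  1.09368665]
top [ 0.40086966 -0.0252123   1.43009997]
wrist [ 0.24816533 -0.57662647  0.38273912]
```

View pics/scene0.png

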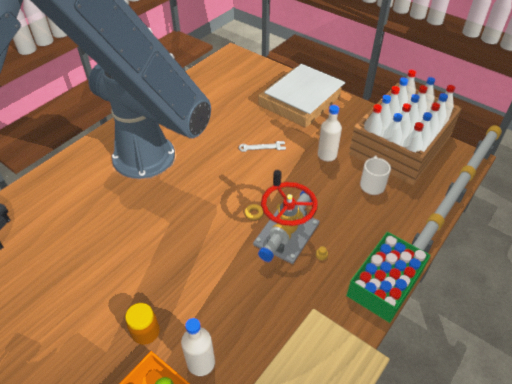

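View pics/top0.png

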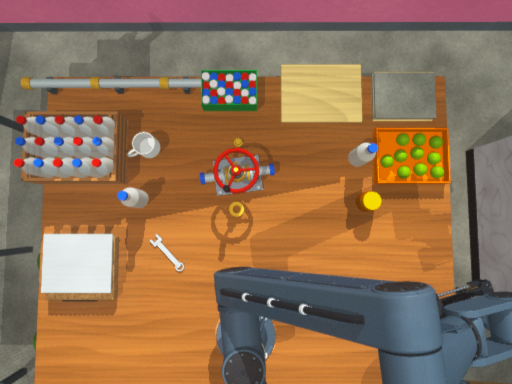

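View pics/wrist0.png

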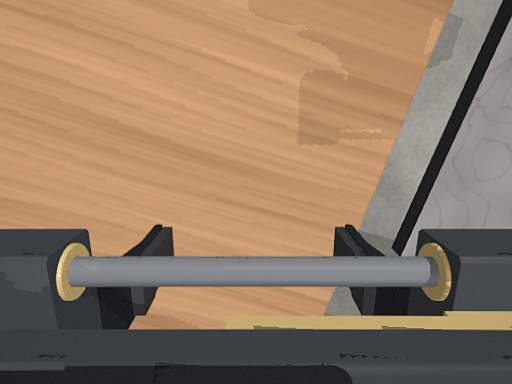

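The top view shows the wheel at about (236,170) with its knob near (225,188). In the scene view the wheel is at (289,204) and the knob at (277,177). Next I measure both.

```bash
python3 - <<'E'
from h import *
import pickle
d=pickle.load(open('c0.pkl','rb'))
for n,box in (('top',(195,140,280,230)),('scene',(240,160,330,270))):
    c=d[n];im=c['pixels'].astype(int);x0,y0,x1,y1=box
    s=im[y0:y1,x0:x1]
    red=((s[...,0]>120)&(s[...,1]<60)&(s[...,2]<60)).astype(np.uint8)
    ys,xs=np.nonzero(red); 
    P=np.array([ray(c,(x+x0,y+y0),0.1405)[:2] for x,y in zip(xs,ys)])
    # circle by outer hull
    h=cv2.convexHull(P.astype(np.float32))[:,0]
    A=np.c_[2*h,np.ones(len(h))];b=(h**2).sum(1);q=np.linalg.lstsq(A,b,rcond=None)[0]
    print(n,'centre',q[:2],'R',np.sqrt(q[2]+q[:2]@q[:2]))
    blk=(s.max(2)<60).astype(np.uint8)
    k,l,st,ce=cv2.connectedComponentsWithStats(blk)
    for i in range(1,k):
        if st[i,4]>10: print(st[i]+[x0,y0,0,0,0],ce[i]+[x0,y0],[ray(c,ce[i]+[x0,y0],z).round(4)[:2] for z in(.17,.193)])
    cv2.imwrite(f'pics/crop_{n}.png',cv2.resize(c['pixels'][y0:y1,x0:x1,::-1],None,fx=6,fy=6,interpolation=cv2.INTER_CUBIC)[:600,:800])
E
```

```text
top centre [0.57126301 0.02943299] R 0.0754955365804997
[224 186   5   6  23] [226.17391304 188.52173913] [array([0.5067, 0.0591]), array([0.5048, 0.0576])]
scene centre [0.57492713 0.02903408] R 0.0757001783012351
[274 171   6  14  77] [276.55844156 177.88311688] [array([0.51  , 0.0595]), array([0.5226, 0.0411])]
```

View pics/crop_top.png

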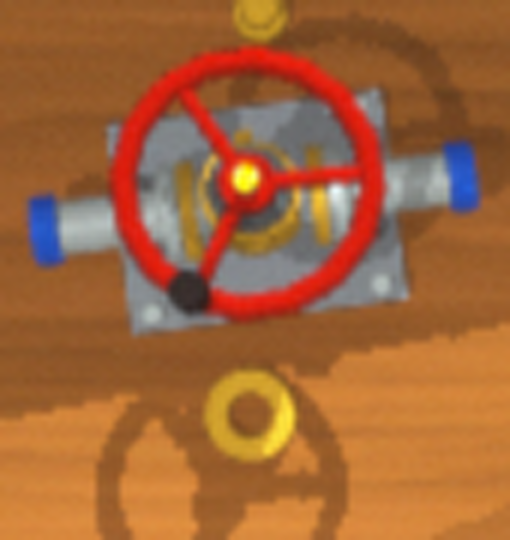

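View pics/crop_scene.png

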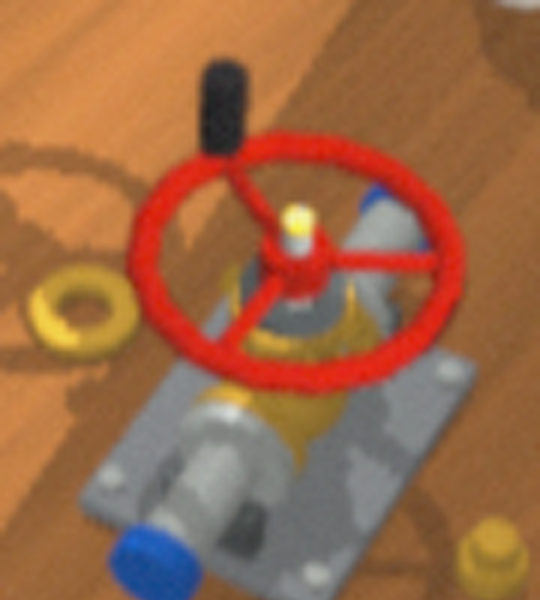

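```bash
python3 - <<'E'
from h import *
from scipy.spatial.transform import Rotation as Ro
o=get_obs();R=Ro.from_quat(o['tool_rot']).as_matrix();print(R.round(3),o['position'],o['time'])
t=np.array([.508,.059,.26]);print((t-o['position'])/.025)
E
```

```text
[[-0.958 -0.     0.287]
 [-0.287  0.002 -0.958]
 [-0.    -1.    -0.002]] [ 0.17915965 -0.59819662  0.22179466] 0.15
[13.15361412 26.28786489  1.52821356]
```

Emit:
arm_command([
  [[0.5,1,1.5],0],
  [[1.5,3,1.5],0],
  [[2.3,4.6,1.5],0],
  [[3.1,6.2,1.5],0],
  [[3.9,7.8,1.5],0],
], fingers=0.1, force=30)

```text
time: 0.65
position: [0.2772, -0.4017, 0.2599]
tool_rot: [-0.102, 0.7, -0.7, 0.102]
ft_force: [1.5, 0.0, -0.5]
grip_width: 0.0551
```

Emit:
arm_command([
  [[0.8,1.6,0],0],
  [[1.6,3.2,0],0],
  [[2.4,4.8,0],0],
  [[3.2,6.4,0],0],
  [[4,8,0],0],
])

```text
time: 1.15
position: [0.3771, -0.202, 0.2601]
tool_rot: [0.102, -0.7, 0.7, -0.102]
ft_force: [1.3, -0.3, 0.7]
grip_width: 0.0476
```

Emit:
arm_command([
  [[0.8,1.6,0],0],
  [[1.6,3.2,0],0],
  [[2.4,4.8,0],0],
  [[3.2,6.4,0],0],
  [[4,8,0],0],
])

```text
time: 1.65
position: [0.4771, -0.0019, 0.26]
tool_rot: [0.103, -0.7, 0.7, -0.102]
ft_force: [0.9, -0.5, -0.7]
grip_width: 0.0476
```

Emit:
arm_command([
  [[0.6,1.2,0],0],
  [[1.2,2.4,0],0],
  [[1.2,2.4,0],0],
  [[1.2,2.4,0],0],
])

```text
time: 2.05
position: [0.5063, 0.0567, 0.2597]
tool_rot: [0.104, -0.699, 0.7, -0.103]
ft_force: [-0.1, -0.1, -0.2]
grip_width: 0.0479
```

```bash
python3 - <<'E'
from h import *
o=get_obs();print(o['position'],o['time'],o['q'],o['grip_width'],o['ft_force'])
c=snap('wrist','w1')
t=np.array([.508,.059,.26]);print((t-o['position'])/.025)
print(proj(c,[.508,.059,.193]))
c=snap('top','t1')
E
```

```text
[0.5063317  0.05673034 0.25965686] 2.05 [-1.07714704e-01  3.26117655e-01  1.67172767e+00 -5.91291241e-04
  1.14486510e+00  1.17049663e+00] 0.04788226550627143 [-0.145612   -0.07902212 -0.23399475]
[0.06673189 0.09078631 0.01372549]
[252.17954298 204.15668223]
```

View pics/w1.png

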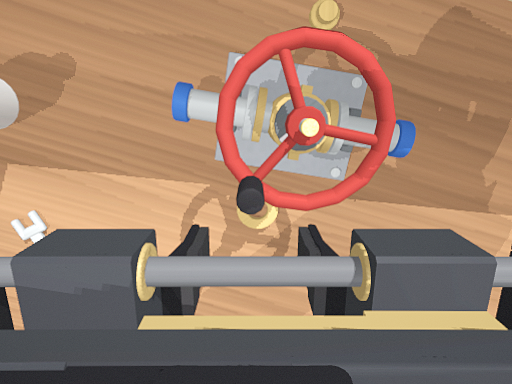

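The wrist view shows the knob's top at about (248,188), its base near (250,207), and the wheel's hub at (308,127). I refine both from this view.

```bash
python3 - <<'E'
from h import *
import pickle
c=camera('wrist');pickle.dump(c,open('w1.pkl','wb'))
im=c['pixels'].astype(int)
m=((im[...,0]>110)&(im[...,1]<75)&(im[...,2]<75)).astype(np.uint8);m[225:]=0
ys,xs=np.nonzero(m);P=np.array([ray(c,(x,y),.137)[:2] for x,y in zip(xs,ys)])
h=cv2.convexHull(P.astype(np.float32))[:,0]
A=np.c_[2*h,np.ones(len(h))];b=(h**2).sum(1);q=np.linalg.lstsq(A,b,rcond=None)[0];C=q[:2]
print('C',C,np.sqrt(q[2]+C@C))
b=(im.max(2)<70).astype(np.uint8);b[222:]=0;b[:,:220]=0;b[:,280:]=0;b[:165]=0
ys,xs=np.nonzero(b);print(xs.min(),xs.max(),ys.min(),ys.max())
top=ys<ys.min()+20
w=[xs[ys==y] for y in range(ys.min(),ys.min()+30,3)];print([(a.min(),a.max()) for a in w])
k=np.array([.508,.059])
for uv in((248.5,188),): K=ray(c,uv,.193)[:2];print(K,np.linalg.norm(K-C),np.degrees(np.arctan2(*(K-C)[::-1])))
Y=im[115:140,295:325];ym=(Y[...,0]>180)&(Y[...,1]>170)&(Y[...,2]<190);yy,xx=np.nonzero(ym);print(xx.mean()+295,yy.mean()+115,ray(c,(xx.mean()+295,yy.mean()+115),.1643))
cv2.imwrite('pics/w1c.png',cv2.resize(c['pixels'][80:220,210:400,::-1],None,fx=4,fy=4))
E
```

```text
C [0.57184416 0.03231316] 0.07556423729086854
235 261 176 212
[(np.int64(245), np.int64(253)), (np.int64(240), np.int64(258)), (np.int64(239), np.int64(260)), (np.int64(238), np.int64(260)), (np.int64(237), np.int64(260)), (np.int64(236), np.int64(261)), (np.int64(236), np.int64(261)), (np.int64(235), np.int64(259)), (np.int64(235), np.int64(258)), (np.int64(236), np.int64(260))]
[0.51867888 0.06393682] 0.06185953750811229 149.2550623266105
310.0842105263158 127.03157894736842 [0.57225614 0.03013566 0.1643    ]
```

View pics/w1c.png

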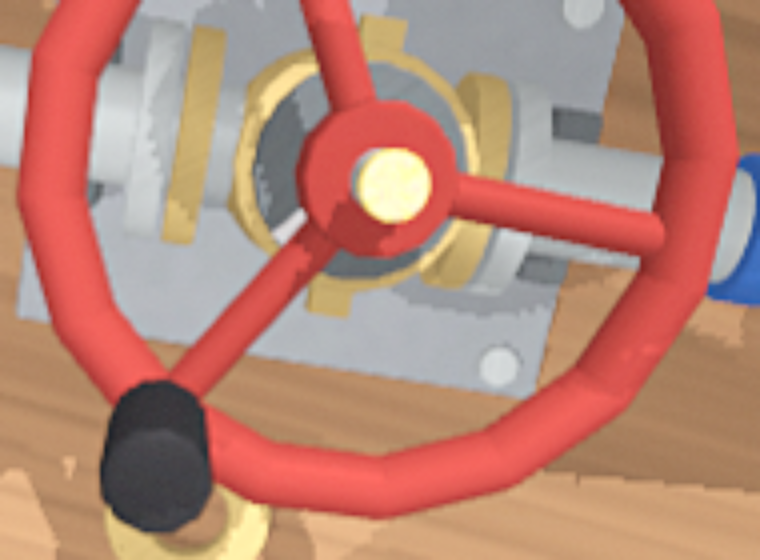

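```bash
python3 - <<'E'
from h import *
import pickle
c=pickle.load(open('w1.pkl','rb'));C=np.array([.5720,.0308])
o=get_obs()
for uv,z in(((248.7,199.5),.193),((250.5,187),.157)): 
  K=ray(c,uv,z)[:2];print(K,np.linalg.norm(K-C),np.degrees(np.arctan2(*(K-C)[::-1])))
M=ray(c,(282.5,136),.118)[:2]-C;print('mark',np.linalg.norm(M),np.degrees(np.arctan2(M[1],M[0])))
a=np.radians(155);k=C+.07*np.array([np.cos(a),np.sin(a)]);print(k,(np.r_[k,.156]-o['position'])/.025)
E
```

```text
[0.5103599  0.06133287] 0.06878777649554492 153.6488946457926
[0.51105932 0.0604434 ] 0.0677679739626701 154.06030166106515
mark 0.019780106158406984 140.51622196961762
[0.50855845 0.06038328] [ 0.09836882  0.20169426 -4.15571599]
```

Emit:
arm_command([
  [[0.1,0.2,-1],0],
  [[0.1,0.2,-2.2],0],
  [[0.1,0.2,-3.4],0],
  [[0.1,0.2,-4.1],0],
  [[0.1,0.2,-4.1],0],
])

```text
time: 2.7
position: [0.5069, 0.0602, 0.1554]
tool_rot: [-0.104, 0.7, -0.699, 0.1]
ft_force: [-0.5, -0.3, 0.2]
grip_width: 0.0476
```

```bash
python3 - <<'E'
from h import *
o=get_obs();print(o['position'],o['ft_force'])
snap('wrist','w2');snap('scene','s2')
E
```

```text
[0.506861   0.06019849 0.15537488] [-0.54377786 -0.30880355  0.1677062 ]
```

View pics/w2.png

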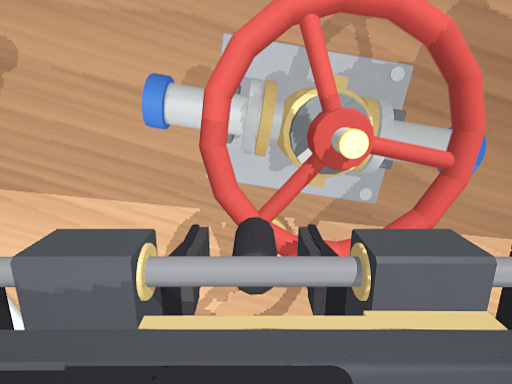

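The knob, about (255,260), sits midway between the pads. I close on it.

Emit:
arm_command([
  [[0,0,0],0],
  [[0,0,0],0],
  [[0,0,0],0],
  [[0,0,0],0],
  [[0,0,0],0],
], fingers=-1, force=25)

```text
time: 3.3
position: [0.5096, 0.0613, 0.158]
tool_rot: [0.102, -0.7, 0.7, -0.103]
ft_force: [-0.3, -1.2, 0.7]
grip_width: 0.0212
```

```bash
python3 - <<'E'
from h import *
import pickle
o=get_obs();print(o['position'],o['ft_force'],o['grip_width'])
c=snap('wrist','w3');pickle.dump(c,open('w3.pkl','wb'))
C=np.array([.572,.0308]);d=o['position'][:2]-C;print(np.linalg.norm(d),np.degrees(np.arctan2(d[1],d[0])))
E
```

```text
[0.50957011 0.06125926 0.15796378] [-0.30023876 -1.16778481  0.69526963] 0.02121012084080671
0.06946407566999639 153.9924626922273
```

View pics/w3.png

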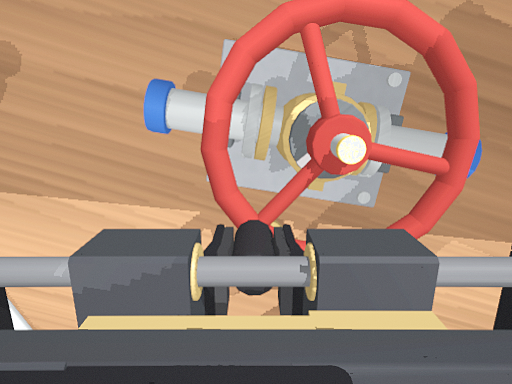

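```bash
cat >> h.py <<'E'
def arc(a0,das,r=.07):
    f=lambda a:r/.025*np.array([np.cos(np.radians(a)),np.sin(np.radians(a))])
    for d in das: print([[*(float(x) for x in (f(a0+d)-f(a0)).round(2)),0],0],end=', ')
    print()
def stat(a,C=np.array([.572,.0308])):
    o=get_obs();d=o['position'][:2]-C;u=np.array([np.cos(np.radians(a)),np.sin(np.radians(a))]);t=np.array([-u[1],u[0]])
    f=o['ft_force'];print('t',round(o['time'],2),'r',round(np.linalg.norm(d)*1e3,1),'ang',round(np.degrees(np.arctan2(d[1],d[0])),1),'Frad',round(f[:2]@u,1),'Ftan',round(f[:2]@t,1),'Fz',round(f[2],1),'g',round(o['grip_width'],4),'z',round(o['position'][2],4))
E
python3 - <<'E'
from h import *
for i in range(5):
  stat(154)
a=154
for i in range(3): arc(a,[-7,-14,-21,-28,-35]);a-=35
E
```

```text
t 3.35 r 69.5 ang 154.0 Frad -0.7 Ftan -0.3 Fz 1.7 g 0.0211 z 0.1579
t 3.35 r 69.5 ang 154.0 Frad -0.7 Ftan -0.3 Fz 1.7 g 0.0211 z 0.1579
t 3.35 r 69.5 ang 154.0 Frad -0.7 Ftan -0.3 Fz 1.7 g 0.0211 z 0.1579
t 3.35 r 69.5 ang 154.0 Frad -0.7 Ftan -0.3 Fz 1.7 g 0.0211 z 0.1579
t 3.35 r 69.5 ang 154.0 Frad -0.7 Ftan -0.3 Fz 1.7 g 0.0211 z 0.1579
[[0.17, 0.3, 0], 0], [[0.37, 0.57, 0], 0], [[0.61, 0.82, 0], 0], [[0.87, 1.04, 0], 0], [[1.16, 1.22, 0], 0], 
[[0.31, 0.15, 0], 0], [[0.63, 0.26, 0], 0], [[0.97, 0.32, 0], 0], [[1.31, 0.35, 0], 0], [[1.65, 0.34, 0], 0], 
[[0.34, -0.06, 0], 0], [[0.66, -0.15, 0], 0], [[0.98, -0.29, 0], 0], [[1.27, -0.46, 0], 0], [[1.54, -0.67, 0], 0],
```

Emit:
arm_command([
  [[0.17,0.3,0],0],
  [[0.37,0.57,0],0],
  [[0.61,0.82,0],0],
  [[0.87,1.04,0],0],
  [[1.16,1.22,0],0],
])

```text
time: 3.85
position: [0.5367, 0.0914, 0.1574]
tool_rot: [0.105, -0.699, 0.7, -0.101]
ft_force: [-3.6, -5.5, 3.8]
grip_width: 0.0212
```

```bash
python3 - <<'E'
from h import *
stat(119); snap('wrist','w4'); stat(119)
E
```

```text
t 3.85 r 70.2 ang 120.2 Frad -3.1 Ftan 5.8 Fz 3.8 g 0.0212 z 0.1574
t 3.9 r 70.1 ang 118.8 Frad -1.3 Ftan 4.1 Fz 4.7 g 0.0211 z 0.1576
```

View pics/w4.png

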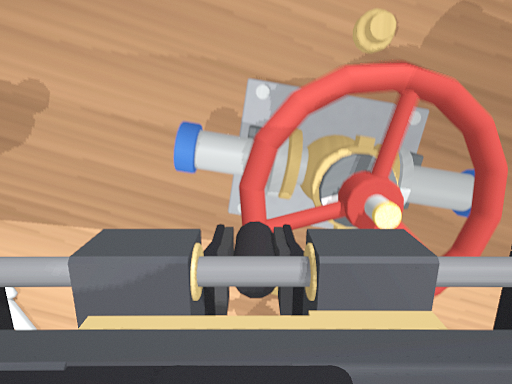

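```bash
python3 - <<'E'
from h import *
c=camera('wrist');stat(119)
cv2.imwrite('pics/w4c.png',cv2.resize(c['pixels'][120:250,290:440,::-1],None,fx=5,fy=4.5,interpolation=cv2.INTER_CUBIC))
C=[.572,.0308]
print(proj(c,[*C,.118]),[proj(c,[C[0]+.02*np.cos(np.radians(a)),C[1]+.02*np.sin(np.radians(a)),.118]).round() for a in (100,120,140,160)])
E
```

```text
t 3.95 r 70.1 ang 119.2 Frad -0.7 Ftan 4.5 Fz 4.4 g 0.0213 z 0.1575
[360.73702339 198.15112222] [array([330., 195.]), array([330., 205.]), array([334., 214.]), array([340., 222.])]
```

View pics/w4c.png

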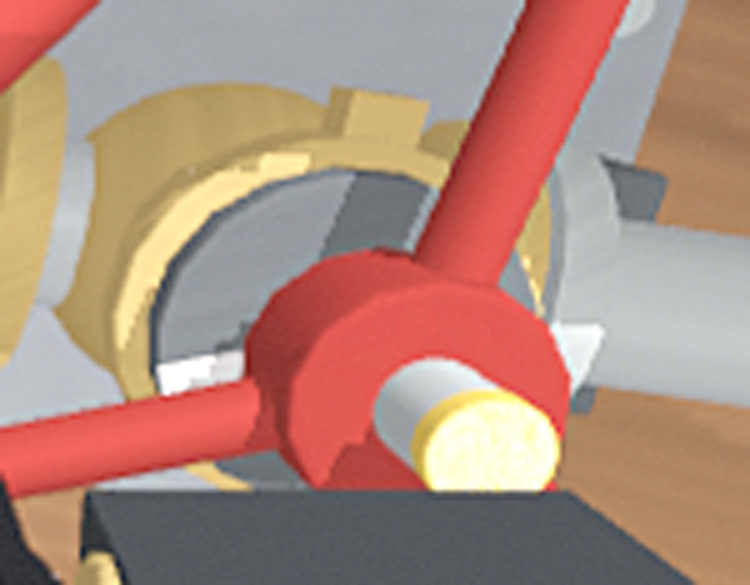

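The nut's mark moved from about 140° to 116°, so the slack has been taken up and the nut is turning with the wheel. I keep driving and turn the gripper so that its jaws lie radially near the stop.

```bash
python3 - <<'E'
from h import *
a=119
for i in range(3): arc(a,[-4,-8,-12,-16,-20]);a-=20
E
```

```text
[[0.17, 0.09, 0], 0], [[0.35, 0.17, 0], 0], [[0.54, 0.23, 0], 0], [[0.73, 0.28, 0], 0], [[0.92, 0.32, 0], 0], 
[[0.19, 0.02, 0], 0], [[0.39, 0.03, 0], 0], [[0.58, 0.03, 0], 0], [[0.78, 0.01, 0], 0], [[0.97, -0.02, 0], 0], 
[[0.19, -0.04, 0], 0], [[0.38, -0.1, 0], 0], [[0.56, -0.17, 0], 0], [[0.74, -0.25, 0], 0], [[0.91, -0.35, 0], 0],
```

Emit:
arm_command([
  [[0.17,0.09,0],1.7],
  [[0.35,0.17,0],3.4],
  [[0.54,0.23,0],5.1],
  [[0.73,0.28,0],6.8],
  [[0.92,0.32,0],8.5],
])

```text
time: 4.45
position: [0.5584, 0.1003, 0.1572]
tool_rot: [-0.353, 0.615, -0.613, 0.349]
ft_force: [-6.0, -1.0, 5.7]
grip_width: 0.0212
```

```bash
python3 - <<'E'
from h import *
stat(99);print(get_obs()['q'])
E
```

```text
t 4.45 r 70.8 ang 101.1 Frad -0.1 Ftan 6.1 Fz 5.7 g 0.0212 z 0.1572
[-1.91875889e-02  5.37581444e-01  1.63812942e+00 -1.63540421e-05
  9.72588910e-01  5.12411967e-01]
```

Emit:
arm_command([
  [[0.19,0.02,0],1.7],
  [[0.39,0.03,0],3.4],
  [[0.58,0.03,0],5.1],
  [[0.78,0.01,0],6.8],
  [[0.97,-0.02,0],8.5],
])

```text
time: 4.95
position: [0.5824, 0.1009, 0.1573]
tool_rot: [0.551, -0.447, 0.442, -0.549]
ft_force: [-5.3, 2.4, 6.3]
grip_width: 0.0214
```

```bash
python3 - <<'E'
from h import *
stat(79);print(get_obs()['q'])
E
```

```text
t 4.95 r 70.9 ang 81.5 Frad 1.3 Ftan 5.6 Fz 6.3 g 0.0214 z 0.1573
[-0.01842815  0.5654183   1.57730145  0.00247096  1.00592976 -0.22948085]
```

Emit:
arm_command([
  [[0.19,-0.04,0],1.7],
  [[0.38,-0.1,0],3.4],
  [[0.56,-0.17,0],5.1],
  [[0.74,-0.25,0],6.8],
  [[0.91,-0.35,0],8.5],
])

```text
time: 5.45
position: [0.6058, 0.0927, 0.1576]
tool_rot: [-0.673, 0.218, -0.213, 0.674]
ft_force: [-4.5, 3.7, 6.1]
grip_width: 0.0213
```

```bash
python3 - <<'E'
from h import *
stat(59);c=snap('wrist','w5');stat(59);snap('scene','s5');stat(59);print(get_obs()['q'])
E
```

```text
t 5.45 r 70.6 ang 61.4 Frad 0.8 Ftan 5.8 Fz 6.1 g 0.0213 z 0.1576
t 5.5 r 70.5 ang 60.4 Frad -0.7 Ftan 3.9 Fz 4.5 g 0.0215 z 0.1576
t 5.55 r 70.6 ang 60.6 Frad -0.1 Ftan 5.5 Fz 5.6 g 0.0214 z 0.1576
[-0.03226     0.59076848  1.52081993  0.00291646  1.03393476 -0.98143419]
```

View pics/w5.png

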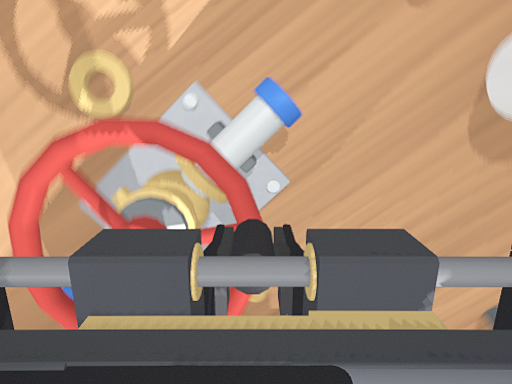

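```bash
python3 - <<'E'
from h import *
for a in range(59,-65,-2): print(a,end=' ');arc(a,[-1,-2])
E
```

```text
59 [[0.04, -0.03, 0], 0], [[0.08, -0.05, 0], 0], 
57 [[0.04, -0.03, 0], 0], [[0.08, -0.05, 0], 0], 
55 [[0.04, -0.03, 0], 0], [[0.08, -0.06, 0], 0], 
53 [[0.04, -0.03, 0], 0], [[0.08, -0.06, 0], 0], 
51 [[0.04, -0.03, 0], 0], [[0.07, -0.06, 0], 0], 
49 [[0.04, -0.03, 0], 0], [[0.07, -0.07, 0], 0], 
47 [[0.04, -0.03, 0], 0], [[0.07, -0.07, 0], 0], 
45 [[0.03, -0.03, 0], 0], [[0.07, -0.07, 0], 0], 
43 [[0.03, -0.04, 0], 0], [[0.07, -0.07, 0], 0], 
41 [[0.03, -0.04, 0], 0], [[0.06, -0.07, 0], 0], 
39 [[0.03, -0.04, 0], 0], [[0.06, -0.08, 0], 0], 
37 [[0.03, -0.04, 0], 0], [[0.06, -0.08, 0], 0], 
35 [[0.03, -0.04, 0], 0], [[0.05, -0.08, 0], 0], 
33 [[0.03, -0.04, 0], 0], [[0.05, -0.08, 0], 0], 
31 [[0.02, -0.04, 0], 0], [[0.05, -0.08, 0], 0], 
29 [[0.02, -0.04, 0], 0], [[0.05, -0.09, 0], 0], 
27 [[0.02, -0.04, 0], 0], [[0.04, -0.09, 0], 0], 
25 [[0.02, -0.04, 0], 0], [[0.04, -0.09, 0], 0], 
23 [[0.02, -0.05, 0], 0], [[0.04, -0.09, 0], 0], 
21 [[0.02, -0.05, 0], 0], [[0.03, -0.09, 0], 0], 
19 [[0.02, -0.05, 0], 0], [[0.03, -0.09, 0], 0], 
17 [[0.01, -0.05, 0], 0], [[0.03, -0.09, 0], 0], 

[... 1362 characters left out ...]
08, 0], 0], 
-39 [[-0.03, -0.04, 0], 0], [[-0.06, -0.07, 0], 0], 
-41 [[-0.03, -0.04, 0], 0], [[-0.07, -0.07, 0], 0], 
-43 [[-0.03, -0.04, 0], 0], [[-0.07, -0.07, 0], 0], 
-45 [[-0.03, -0.03, 0], 0], [[-0.07, -0.07, 0], 0], 
-47 [[-0.04, -0.03, 0], 0], [[-0.07, -0.07, 0], 0], 
-49 [[-0.04, -0.03, 0], 0], [[-0.07, -0.06, 0], 0], 
-51 [[-0.04, -0.03, 0], 0], [[-0.08, -0.06, 0], 0], 
-53 [[-0.04, -0.03, 0], 0], [[-0.08, -0.06, 0], 0], 
-55 [[-0.04, -0.03, 0], 0], [[-0.08, -0.05, 0], 0], 
-57 [[-0.04, -0.03, 0], 0], [[-0.08, -0.05, 0], 0], 
-59 [[-0.04, -0.02, 0], 0], [[-0.08, -0.05, 0], 0], 
-61 [[-0.04, -0.02, 0], 0], [[-0.09, -0.05, 0], 0], 
-63 [[-0.04, -0.02, 0], 0], [[-0.09, -0.04, 0], 0],
```

Emit:
arm_command([
  [[0.04,-0.02,0],0],
  [[0.08,-0.05,0],0],
])

```text
time: 5.75
position: [0.6079, 0.0916, 0.1576]
tool_rot: [-0.672, 0.22, -0.215, 0.673]
ft_force: [-4.1, 2.6, 6.2]
grip_width: 0.0212
```

Emit:
arm_command([
  [[0.04,-0.03,0],0],
  [[0.08,-0.05,0],0],
])

```text
time: 5.95
position: [0.6099, 0.0903, 0.1576]
tool_rot: [-0.672, 0.22, -0.215, 0.673]
ft_force: [-4.2, 3.1, 6.4]
grip_width: 0.0215
```

Emit:
arm_command([
  [[0.04,-0.03,0],0],
  [[0.08,-0.06,0],0],
])

```text
time: 6.15
position: [0.612, 0.089, 0.1576]
tool_rot: [-0.672, 0.22, -0.216, 0.673]
ft_force: [-5.7, 4.4, 6.2]
grip_width: 0.0214
```

```bash
python3 - <<'E'
from h import *
stat(53);camera('wrist');stat(53)
E
```

```text
t 6.15 r 70.6 ang 55.5 Frad 0.1 Ftan 7.2 Fz 6.2 g 0.0214 z 0.1576
t 6.2 r 70.6 ang 55.3 Frad -0.0 Ftan 4.3 Fz 6.2 g 0.0215 z 0.1576
```

Emit:
arm_command([
  [[0.04,-0.03,0],0],
  [[0.08,-0.06,0],0],
])

```text
time: 6.4
position: [0.614, 0.0875, 0.1576]
tool_rot: [-0.672, 0.22, -0.216, 0.674]
ft_force: [-4.8, 3.0, 6.2]
grip_width: 0.0218
```

Emit:
arm_command([
  [[0.04,-0.03,0],0],
  [[0.07,-0.06,0],0],
])

```text
time: 6.6
position: [0.6159, 0.0861, 0.1576]
tool_rot: [-0.672, 0.22, -0.216, 0.674]
ft_force: [-3.5, 3.6, 5.9]
grip_width: 0.0211
```

Emit:
arm_command([
  [[0.04,-0.03,0],0],
  [[0.07,-0.07,0],0],
])

```text
time: 6.8
position: [0.6178, 0.0845, 0.1576]
tool_rot: [-0.672, 0.219, -0.216, 0.674]
ft_force: [-4.5, 3.7, 6.1]
grip_width: 0.0211
```

Emit:
arm_command([
  [[0.04,-0.03,0],0],
  [[0.07,-0.07,0],0],
])

```text
time: 7.0
position: [0.6197, 0.0828, 0.1577]
tool_rot: [-0.672, 0.219, -0.216, 0.674]
ft_force: [-3.6, 5.2, 6.0]
grip_width: 0.0213
```

Emit:
arm_command([
  [[0.03,-0.03,0],0],
  [[0.07,-0.07,0],0],
])

```text
time: 7.2
position: [0.6214, 0.0812, 0.1576]
tool_rot: [-0.672, 0.219, -0.216, 0.674]
ft_force: [-3.4, 5.0, 5.6]
grip_width: 0.0212
```

Emit:
arm_command([
  [[0.03,-0.04,0],0],
  [[0.07,-0.07,0],0],
])

```text
time: 7.4
position: [0.6232, 0.0794, 0.1576]
tool_rot: [-0.672, 0.219, -0.216, 0.674]
ft_force: [-2.6, 3.7, 5.9]
grip_width: 0.0211
```

Emit:
arm_command([
  [[0.03,-0.04,0],0],
  [[0.06,-0.07,0],0],
])

```text
time: 7.6
position: [0.6248, 0.0777, 0.1576]
tool_rot: [-0.672, 0.219, -0.216, 0.674]
ft_force: [-4.6, 5.0, 4.8]
grip_width: 0.0211
```

Emit:
arm_command([
  [[0.03,-0.04,0],0],
  [[0.06,-0.08,0],0],
])

```text
time: 7.8
position: [0.6264, 0.0758, 0.1576]
tool_rot: [-0.672, 0.219, -0.216, 0.674]
ft_force: [-3.4, 4.7, 5.1]
grip_width: 0.0213
```

Emit:
arm_command([
  [[0.03,-0.04,0],0],
  [[0.06,-0.08,0],0],
])

```text
time: 8.0
position: [0.628, 0.0738, 0.1576]
tool_rot: [-0.672, 0.219, -0.216, 0.674]
ft_force: [-3.4, 3.9, 4.9]
grip_width: 0.0211
```

Emit:
arm_command([
  [[0.03,-0.04,0],0],
  [[0.05,-0.08,0],0],
])

```text
time: 8.2
position: [0.6294, 0.0719, 0.1577]
tool_rot: [-0.671, 0.219, -0.216, 0.674]
ft_force: [-2.6, 5.0, 4.7]
grip_width: 0.0211
```

Emit:
arm_command([
  [[0.03,-0.04,0],0],
  [[0.05,-0.08,0],0],
])

```text
time: 8.4
position: [0.6308, 0.0699, 0.1577]
tool_rot: [-0.671, 0.219, -0.216, 0.674]
ft_force: [-2.6, 5.4, 4.7]
grip_width: 0.0212
```

Emit:
arm_command([
  [[0.02,-0.04,0],0],
  [[0.05,-0.08,0],0],
])

```text
time: 8.6
position: [0.6321, 0.068, 0.1577]
tool_rot: [-0.671, 0.219, -0.216, 0.674]
ft_force: [-1.7, 4.5, 4.7]
grip_width: 0.021
```

Emit:
arm_command([
  [[0.02,-0.04,0],0],
  [[0.05,-0.09,0],0],
])

```text
time: 8.8
position: [0.6334, 0.0658, 0.1577]
tool_rot: [-0.671, 0.219, -0.216, 0.674]
ft_force: [-3.3, 4.9, 5.3]
grip_width: 0.0213
```

Emit:
arm_command([
  [[0.02,-0.04,0],0],
  [[0.04,-0.09,0],0],
])

```text
time: 9.0
position: [0.6345, 0.0636, 0.1577]
tool_rot: [-0.671, 0.219, -0.217, 0.674]
ft_force: [-2.5, 4.8, 4.1]
grip_width: 0.021
```

Emit:
arm_command([
  [[0.02,-0.04,0],0],
  [[0.04,-0.09,0],0],
])

```text
time: 9.2
position: [0.6356, 0.0614, 0.1577]
tool_rot: [-0.671, 0.219, -0.217, 0.674]
ft_force: [-2.2, 5.5, 4.8]
grip_width: 0.0214
```

Emit:
arm_command([
  [[0.02,-0.05,0],0],
  [[0.04,-0.09,0],0],
])

```text
time: 9.4
position: [0.6367, 0.0591, 0.1577]
tool_rot: [-0.671, 0.219, -0.217, 0.674]
ft_force: [-2.4, 6.2, 3.2]
grip_width: 0.0211
```

Emit:
arm_command([
  [[0.02,-0.05,0],0],
  [[0.03,-0.09,0],0],
])

```text
time: 9.6
position: [0.6377, 0.0569, 0.1577]
tool_rot: [-0.671, 0.219, -0.217, 0.674]
ft_force: [-1.5, 5.5, 3.1]
grip_width: 0.021
```

Emit:
arm_command([
  [[0.02,-0.05,0],0],
  [[0.03,-0.09,0],0],
])

```text
time: 9.8
position: [0.6385, 0.0547, 0.1577]
tool_rot: [-0.671, 0.219, -0.217, 0.674]
ft_force: [-1.7, 5.9, 4.2]
grip_width: 0.0213
```

Emit:
arm_command([
  [[0.01,-0.05,0],0],
  [[0.03,-0.09,0],0],
])

```text
time: 10.0
position: [0.6393, 0.0524, 0.1577]
tool_rot: [-0.671, 0.219, -0.217, 0.675]
ft_force: [-2.1, 4.8, 4.2]
grip_width: 0.0215
```

Emit:
arm_command([
  [[0.01,-0.05,0],0],
  [[0.02,-0.09,0],0],
])

```text
time: 10.2
position: [0.6399, 0.0502, 0.1577]
tool_rot: [-0.671, 0.218, -0.217, 0.675]
ft_force: [-1.1, 4.6, 3.7]
grip_width: 0.0214
```

Emit:
arm_command([
  [[0.01,-0.05,0],0],
  [[0.02,-0.1,0],0],
])

```text
time: 10.4
position: [0.6406, 0.0477, 0.1577]
tool_rot: [-0.671, 0.218, -0.217, 0.675]
ft_force: [-0.1, 5.3, 4.1]
grip_width: 0.0213
```

Emit:
arm_command([
  [[0.01,-0.05,0],0],
  [[0.02,-0.1,0],0],
])

```text
time: 10.6
position: [0.6412, 0.0453, 0.1578]
tool_rot: [-0.671, 0.218, -0.217, 0.675]
ft_force: [-0.8, 5.6, 3.9]
grip_width: 0.0212
```

Emit:
arm_command([
  [[0.01,-0.05,0],0],
  [[0.01,-0.1,0],0],
])

```text
time: 10.8
position: [0.6416, 0.0428, 0.1578]
tool_rot: [-0.671, 0.218, -0.217, 0.675]
ft_force: [0.1, 5.8, 3.8]
grip_width: 0.0213
```

Emit:
arm_command([
  [[0.01,-0.05,0],0],
  [[0.01,-0.1,0],0],
])

```text
time: 11.0
position: [0.642, 0.0402, 0.1578]
tool_rot: [-0.671, 0.218, -0.217, 0.675]
ft_force: [-0.8, 5.7, 2.7]
grip_width: 0.0213
```

Emit:
arm_command([
  [[0,-0.05,0],0],
  [[0.01,-0.1,0],0],
])

```text
time: 11.2
position: [0.6423, 0.038, 0.1578]
tool_rot: [-0.671, 0.218, -0.217, 0.675]
ft_force: [-0.2, 8.5, 4.3]
grip_width: 0.0215
```

```bash
python3 - <<'E'
from h import *
stat(3)
for i in range(4): camera('scene');stat(3)
E
```

```text
t 11.2 r 70.6 ang 5.9 Frad 0.2 Ftan 8.5 Fz 4.3 g 0.0215 z 0.1578
t 11.25 r 70.6 ang 5.9 Frad 0.2 Ftan 7.1 Fz 3.6 g 0.0211 z 0.1578
t 11.3 r 70.6 ang 5.9 Frad -0.0 Ftan 6.1 Fz 3.8 g 0.0213 z 0.1578
t 11.35 r 70.6 ang 5.9 Frad -0.2 Ftan 6.1 Fz 2.9 g 0.0213 z 0.1578
t 11.4 r 70.6 ang 5.9 Frad -0.5 Ftan 6.0 Fz 3.6 g 0.0216 z 0.1578
```

Emit:
arm_command([
  [[0,-0.02,0],0],
  [[0,-0.04,0],0],
])

```text
time: 11.6
position: [0.6423, 0.0377, 0.1578]
tool_rot: [-0.67, 0.218, -0.217, 0.675]
ft_force: [-0.8, 8.7, 3.3]
grip_width: 0.0213
```

```bash
python3 - <<'E'
from h import *
stat(3)
for i in range(3): camera('scene');stat(3)
E
```

```text
t 11.6 r 70.6 ang 5.6 Frad -0.3 Ftan 8.8 Fz 3.3 g 0.0213 z 0.1578
t 11.65 r 70.6 ang 5.7 Frad 1.3 Ftan 8.4 Fz 3.7 g 0.0212 z 0.1578
t 11.7 r 70.6 ang 5.6 Frad 0.2 Ftan 8.8 Fz 3.3 g 0.0211 z 0.1578
t 11.75 r 70.6 ang 5.7 Frad 0.6 Ftan 7.7 Fz 2.5 g 0.0211 z 0.1578
```

It moved only 0.3 mm of the 1 mm commanded, and the static load rose by 2 N, so this is the stop. One more small nudge to confirm.

Emit:
arm_command([
  [[0,-0.02,0],0],
  [[0,-0.03,0],0],
  [[0,-0.03,0],0],
])

```text
time: 12.05
position: [0.6423, 0.0375, 0.1578]
tool_rot: [-0.67, 0.218, -0.217, 0.676]
ft_force: [0.9, 9.1, 3.1]
grip_width: 0.021
```

```bash
python3 - <<'E'
from h import *
import pickle
stat(3)
for i in range(2): camera('scene');stat(3)
c=snap('wrist','w6');pickle.dump(c,open('w6.pkl','wb'));c=snap('scene','s6');pickle.dump(c,open('s6.pkl','wb'));stat(3)
cv2.imwrite('pics/s6c.png',cv2.resize(c['pixels'][150:250,240:340,::-1],None,fx=6,fy=6,interpolation=cv2.INTER_CUBIC))
E
```

```text
t 12.05 r 70.6 ang 5.4 Frad 1.3 Ftan 9.1 Fz 3.1 g 0.021 z 0.1578
t 12.1 r 70.6 ang 5.4 Frad 0.1 Ftan 9.0 Fz 4.0 g 0.0214 z 0.1578
t 12.15 r 70.6 ang 5.5 Frad 1.4 Ftan 9.0 Fz 4.2 g 0.0214 z 0.1578
t 12.25 r 70.6 ang 5.4 Frad 1.0 Ftan 8.6 Fz 2.6 g 0.0216 z 0.1578
```

View pics/w6.png

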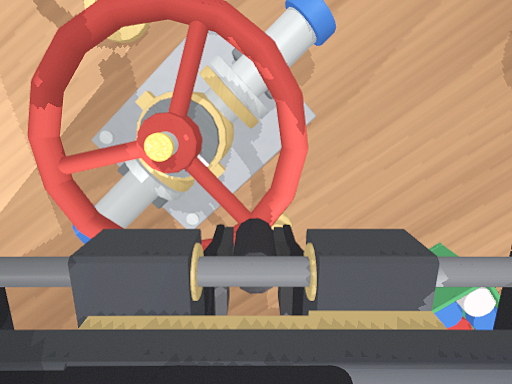

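View pics/s6c.png

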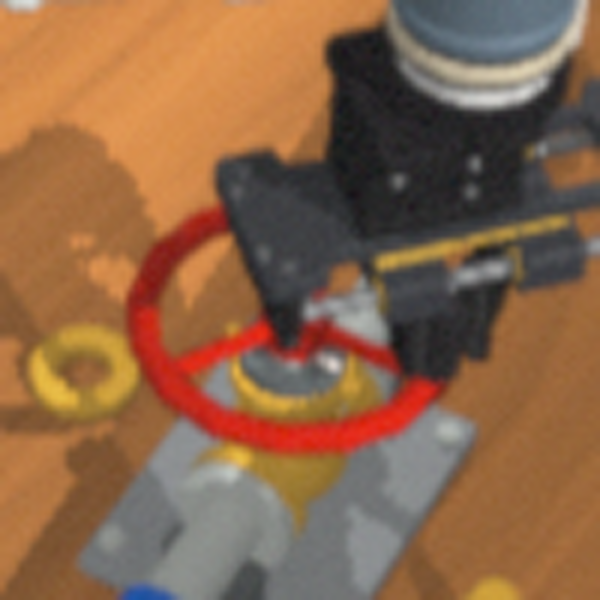

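Emit:
arm_command([
  [[0,-0.02,0],0],
  [[0,-0.03,0],0],
  [[0,-0.03,0],0],
])

```text
time: 12.55
position: [0.6423, 0.0372, 0.1578]
tool_rot: [-0.67, 0.218, -0.217, 0.676]
ft_force: [-0.4, 10.2, 3.0]
grip_width: 0.021
```

```bash
python3 - <<'E'
from h import *
stat(3)
for i in range(3): camera('scene');stat(3)
E
```

```text
t 12.55 r 70.6 ang 5.2 Frad 0.1 Ftan 10.2 Fz 3.0 g 0.021 z 0.1578
t 12.6 r 70.6 ang 5.2 Frad -0.7 Ftan 10.2 Fz 3.1 g 0.0215 z 0.1578
t 12.65 r 70.6 ang 5.2 Frad 1.0 Ftan 8.9 Fz 3.4 g 0.0213 z 0.1578
t 12.7 r 70.6 ang 5.2 Frad 1.5 Ftan 9.3 Fz 3.8 g 0.0211 z 0.1578
```

Fully shut: the load at the knob is about 9.7 N and the wheel is not moving, well under 14 N. The wheel sits at 5.5° here. Now I reverse counter-clockwise through the slack.

```bash
python3 - <<'E'
from h import *
arc(1,[6,12,18,24,30])
for a in range(31,110,3): print(a,end=' ');arc(a,[1.5,3])
E
```

```text
[[-0.02, 0.29, 0], 0], [[-0.07, 0.58, 0], 0], [[-0.15, 0.86, 0], 0], [[-0.26, 1.13, 0], 0], [[-0.4, 1.39, 0], 0], 
31 [[-0.04, 0.06, 0], 0], [[-0.08, 0.12, 0], 0], 
34 [[-0.04, 0.06, 0], 0], [[-0.09, 0.12, 0], 0], 
37 [[-0.04, 0.06, 0], 0], [[-0.09, 0.11, 0], 0], 
40 [[-0.05, 0.06, 0], 0], [[-0.1, 0.11, 0], 0], 
43 [[-0.05, 0.05, 0], 0], [[-0.1, 0.1, 0], 0], 
46 [[-0.05, 0.05, 0], 0], [[-0.11, 0.1, 0], 0], 
49 [[-0.06, 0.05, 0], 0], [[-0.11, 0.09, 0], 0], 
52 [[-0.06, 0.04, 0], 0], [[-0.12, 0.09, 0], 0], 
55 [[-0.06, 0.04, 0], 0], [[-0.12, 0.08, 0], 0], 
58 [[-0.06, 0.04, 0], 0], [[-0.13, 0.07, 0], 0], 
61 [[-0.06, 0.03, 0], 0], [[-0.13, 0.07, 0], 0], 
64 [[-0.07, 0.03, 0], 0], [[-0.13, 0.06, 0], 0], 
67 [[-0.07, 0.03, 0], 0], [[-0.14, 0.05, 0], 0], 
70 [[-0.07, 0.02, 0], 0], [[-0.14, 0.05, 0], 0], 
73 [[-0.07, 0.02, 0], 0], [[-0.14, 0.04, 0], 0], 
76 [[-0.07, 0.02, 0], 0], [[-0.14, 0.03, 0], 0], 
79 [[-0.07, 0.01, 0], 0], [[-0.14, 0.02, 0], 0], 
82 [[-0.07, 0.01, 0], 0], [[-0.15, 0.02, 0], 0], 
85 [[-0.07, 0.01, 0], 0], [[-0.15, 0.01, 0], 0], 
88 [[-0.07, 0.0, 0], 0], [[-0.15, 0.0, 0], 0], 
91 [[-0.07, -0.0, 0], 0], [[-0.15, -0.01, 0], 0], 
94 [[-0.07, -0.01, 0], 0], [[-0.15, -0.01, 0], 0], 
97 [[-0.07, -0.01, 0], 0], [[-0.14, -0.02, 0], 0], 
100 [[-0.07, -0.01, 0], 0], [[-0.14, -0.03, 0], 0], 
103 [[-0.07, -0.02, 0], 0], [[-0.14, -0.04, 0], 0], 
106 [[-0.07, -0.02, 0], 0], [[-0.14, -0.04, 0], 0], 
109 [[-0.07, -0.02, 0], 0], [[-0.14, -0.05, 0], 0],
```

Emit:
arm_command([
  [[-0.02,0.29,0],0],
  [[-0.07,0.58,0],0],
  [[-0.15,0.86,0],0],
  [[-0.26,1.13,0],0],
  [[-0.4,1.39,0],0],
])

```text
time: 13.2
position: [0.6324, 0.067, 0.1579]
tool_rot: [-0.673, 0.217, -0.218, 0.673]
ft_force: [1.5, -0.0, 4.2]
grip_width: 0.0213
```

```bash
python3 - <<'E'
from h import *
import pickle
stat(31);c=snap('wrist','w7');stat(31)
cv2.imwrite('pics/w7c.png',c['pixels'][:,:,::-1])
E
```

```text
t 13.2 r 70.4 ang 30.9 Frad 1.2 Ftan -0.8 Fz 4.2 g 0.0213 z 0.1579
t 13.25 r 70.4 ang 32.2 Frad 1.3 Ftan 0.6 Fz 4.3 g 0.0212 z 0.1579
```

View pics/w7.png

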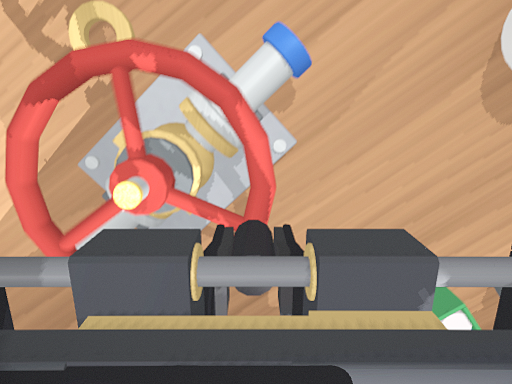

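In the slack: no load, wheel at 32°. I continue in 3° steps until the load comes on.

Emit:
arm_command([
  [[-0.04,0.06,0],0],
  [[-0.08,0.12,0],0],
])

```text
time: 13.45
position: [0.6307, 0.0696, 0.1579]
tool_rot: [-0.673, 0.217, -0.218, 0.673]
ft_force: [1.6, 1.2, 5.1]
grip_width: 0.0213
```

Emit:
arm_command([
  [[-0.04,0.06,0],0],
  [[-0.09,0.12,0],0],
])

```text
time: 13.65
position: [0.6286, 0.0726, 0.1579]
tool_rot: [-0.672, 0.217, -0.218, 0.673]
ft_force: [1.7, 0.9, 4.8]
grip_width: 0.0217
```

Emit:
arm_command([
  [[-0.04,0.06,0],0],
  [[-0.09,0.11,0],0],
])

```text
time: 13.85
position: [0.6263, 0.0755, 0.158]
tool_rot: [-0.672, 0.217, -0.218, 0.673]
ft_force: [2.3, 1.4, 5.6]
grip_width: 0.0216
```

Emit:
arm_command([
  [[-0.05,0.06,0],0],
  [[-0.1,0.11,0],0],
])

```text
time: 14.05
position: [0.6238, 0.0783, 0.1579]
tool_rot: [-0.672, 0.217, -0.218, 0.673]
ft_force: [2.5, 2.4, 6.0]
grip_width: 0.0211
```

Emit:
arm_command([
  [[-0.05,0.05,0],0],
  [[-0.1,0.1,0],0],
])

```text
time: 14.25
position: [0.6213, 0.0809, 0.158]
tool_rot: [-0.672, 0.217, -0.218, 0.673]
ft_force: [2.4, 2.2, 5.3]
grip_width: 0.0213
```

Emit:
arm_command([
  [[-0.05,0.05,0],0],
  [[-0.11,0.1,0],0],
])

```text
time: 14.45
position: [0.6185, 0.0834, 0.158]
tool_rot: [-0.672, 0.217, -0.218, 0.673]
ft_force: [2.5, 3.0, 5.5]
grip_width: 0.0211
```

Emit:
arm_command([
  [[-0.06,0.05,0],0],
  [[-0.11,0.09,0],0],
])

```text
time: 14.65
position: [0.6157, 0.0858, 0.158]
tool_rot: [-0.672, 0.217, -0.218, 0.673]
ft_force: [1.9, 2.9, 6.6]
grip_width: 0.0209
```

Emit:
arm_command([
  [[-0.06,0.04,0],0],
  [[-0.12,0.09,0],0],
])

```text
time: 14.85
position: [0.6126, 0.0881, 0.158]
tool_rot: [-0.672, 0.217, -0.218, 0.673]
ft_force: [1.2, 2.0, 4.9]
grip_width: 0.0212
```

Emit:
arm_command([
  [[-0.06,0.05,0],0],
  [[-0.12,0.09,0],0],
])

```text
time: 15.05
position: [0.6094, 0.0903, 0.1579]
tool_rot: [-0.672, 0.217, -0.218, 0.673]
ft_force: [1.8, 2.3, 6.0]
grip_width: 0.0215
```

Emit:
arm_command([
  [[-0.06,0.04,0],0],
  [[-0.13,0.08,0],0],
])

```text
time: 15.25
position: [0.6061, 0.0923, 0.1579]
tool_rot: [-0.672, 0.217, -0.218, 0.673]
ft_force: [2.2, 2.7, 5.8]
grip_width: 0.0214
```

Emit:
arm_command([
  [[-0.06,0.04,0],0],
  [[-0.13,0.08,0],0],
])

```text
time: 15.45
position: [0.6026, 0.0941, 0.1578]
tool_rot: [-0.672, 0.218, -0.218, 0.673]
ft_force: [0.7, 2.7, 5.3]
grip_width: 0.021
```

```bash
python3 - <<'E'
from h import *
stat(64)
E
```

```text
t 15.45 r 70.3 ang 64.2 Frad 2.7 Ftan 0.6 Fz 5.3 g 0.021 z 0.1578
```

Still slack at 64°.

Emit:
arm_command([
  [[-0.07,0.04,0],0],
  [[-0.13,0.07,0],0],
])

```text
time: 15.65
position: [0.599, 0.0958, 0.1577]
tool_rot: [-0.673, 0.218, -0.218, 0.673]
ft_force: [0.9, 0.8, 5.0]
grip_width: 0.0214
```

Emit:
arm_command([
  [[-0.07,0.03,0],0],
  [[-0.14,0.06,0],0],
])

```text
time: 15.85
position: [0.5956, 0.0971, 0.1577]
tool_rot: [-0.673, 0.218, -0.218, 0.673]
ft_force: [2.0, 0.5, 4.7]
grip_width: 0.0214
```

Emit:
arm_command([
  [[-0.07,0.02,0],0],
  [[-0.14,0.05,0],0],
])

```text
time: 16.05
position: [0.5942, 0.0976, 0.158]
tool_rot: [-0.673, 0.216, -0.219, 0.673]
ft_force: [6.5, -1.9, 2.8]
grip_width: 0.0212
```

```bash
python3 - <<'E'
from h import *
stat(73)
E
```

```text
t 16.05 r 70.4 ang 71.6 Frad 0.1 Ftan -6.7 Fz 2.8 g 0.0212 z 0.158
```

The load came on at a wheel angle of about 71° (slack about 65°), so one spindle turn ends when the knob is driven back to the same point. I now drive 360° in 36° calls.

```bash
python3 - <<'E'
from h import *
a=73
for i in range(10): print(a);arc(a,[7.2,14.4,21.6,28.8,36]);a+=36
E
```

```text
73
[[-0.34, 0.08, 0], 0], [[-0.69, 0.12, 0], 0], [[-1.04, 0.11, 0], 0], [[-1.39, 0.06, 0], 0], [[-1.73, -0.03, 0], 0], 
109
[[-0.32, -0.14, 0], 0], [[-0.63, -0.31, 0], 0], [[-0.91, -0.52, 0], 0], [[-1.16, -0.77, 0], 0], [[-1.38, -1.04, 0], 0], 
145
[[-0.18, -0.3, 0], 0], [[-0.33, -0.62, 0], 0], [[-0.43, -0.96, 0], 0], [[-0.49, -1.3, 0], 0], [[-0.51, -1.65, 0], 0], 
181
[[0.03, -0.35, 0], 0], [[0.1, -0.69, 0], 0], [[0.21, -1.03, 0], 0], [[0.37, -1.34, 0], 0], [[0.56, -1.64, 0], 0], 
217
[[0.23, -0.27, 0], 0], [[0.49, -0.5, 0], 0], [[0.78, -0.7, 0], 0], [[1.09, -0.87, 0], 0], [[1.42, -0.99, 0], 0], 
253
[[0.34, -0.08, 0], 0], [[0.69, -0.12, 0], 0], [[1.04, -0.11, 0], 0], [[1.39, -0.06, 0], 0], [[1.73, 0.03, 0], 0], 
289
[[0.32, 0.14, 0], 0], [[0.63, 0.31, 0], 0], [[0.91, 0.52, 0], 0], [[1.16, 0.77, 0], 0], [[1.38, 1.04, 0], 0], 
325
[[0.18, 0.3, 0], 0], [[0.33, 0.62, 0], 0], [[0.43, 0.96, 0], 0], [[0.49, 1.3, 0], 0], [[0.51, 1.65, 0], 0], 
361
[[-0.03, 0.35, 0], 0], [[-0.1, 0.69, 0], 0], [[-0.21, 1.03, 0], 0], [[-0.37, 1.34, 0], 0], [[-0.56, 1.64, 0], 0], 
397
[[-0.23, 0.27, 0], 0], [[-0.49, 0.5, 0], 0], [[-0.78, 0.7, 0], 0], [[-1.09, 0.87, 0], 0], [[-1.42, 0.99, 0], 0],
```

Emit:
arm_command([
  [[-0.34,0.08,0],0],
  [[-0.69,0.12,0],0],
  [[-1.04,0.11,0],0],
  [[-1.39,0.06,0],0],
  [[-1.73,-0.03,0],0],
])

```text
time: 16.55
position: [0.5511, 0.0979, 0.1579]
tool_rot: [-0.672, 0.216, -0.22, 0.674]
ft_force: [5.3, 2.3, 1.9]
grip_width: 0.021
```

```bash
python3 - <<'E'
from h import *
stat(109)
E
```

```text
t 16.55 r 70.3 ang 107.3 Frad 0.4 Ftan -5.8 Fz 1.9 g 0.021 z 0.1579
```

Emit:
arm_command([
  [[-0.32,-0.14,0],0],
  [[-0.63,-0.31,0],0],
  [[-0.91,-0.52,0],0],
  [[-1.16,-0.77,0],0],
  [[-1.38,-1.04,0],0],
])

```text
time: 17.05
position: [0.5154, 0.0726, 0.1576]
tool_rot: [-0.671, 0.217, -0.219, 0.674]
ft_force: [3.9, 3.9, 1.8]
grip_width: 0.0213
```

```bash
python3 - <<'E'
from h import *
stat(145)
E
```

```text
t 17.05 r 70.4 ang 143.6 Frad -0.9 Ftan -5.4 Fz 1.8 g 0.0213 z 0.1576
```

Driving cleanly at 5–6 N. I continue.

Emit:
arm_command([
  [[-0.18,-0.3,0],0],
  [[-0.33,-0.62,0],0],
  [[-0.43,-0.96,0],0],
  [[-0.49,-1.3,0],0],
  [[-0.51,-1.65,0],0],
])

```text
time: 17.55
position: [0.5015, 0.0318, 0.1574]
tool_rot: [-0.671, 0.219, -0.218, 0.674]
ft_force: [2.3, 5.9, 3.0]
grip_width: 0.0213
```

Emit:
arm_command([
  [[0.03,-0.35,0],0],
  [[0.1,-0.69,0],0],
  [[0.21,-1.03,0],0],
  [[0.37,-1.34,0],0],
  [[0.56,-1.64,0],0],
])

```text
time: 18.05
position: [0.5132, -0.0084, 0.157]
tool_rot: [-0.671, 0.221, -0.216, 0.674]
ft_force: [-0.8, 7.9, 6.4]
grip_width: 0.021
```

```bash
python3 - <<'E'
from h import *
stat(217);print(get_obs()['q'])
E
```

```text
t 18.05 r 70.7 ang -146.4 Frad -4.1 Ftan -6.8 Fz 6.4 g 0.021 z 0.157
[-0.23683751  0.47562679  1.7728293   0.00528114  0.89990285 -1.18339383]
```

Emit:
arm_command([
  [[0.23,-0.27,0],0],
  [[0.49,-0.5,0],0],
  [[0.78,-0.7,0],0],
  [[1.09,-0.87,0],0],
  [[1.42,-0.99,0],0],
])

```text
time: 18.55
position: [0.5459, -0.0347, 0.1569]
tool_rot: [0.673, -0.222, 0.213, -0.672]
ft_force: [-7.1, -2.5, 10.0]
grip_width: 0.0213
```

```bash
python3 - <<'E'
from h import *
stat(253)
E
```

```text
t 18.55 r 70.5 ang -111.7 Frad 4.5 Ftan -6.0 Fz 10.0 g 0.0213 z 0.1569
```

Emit:
arm_command([
  [[0.34,-0.08,0],0],
  [[0.69,-0.12,0],0],
  [[1.04,-0.11,0],0],
  [[1.39,-0.06,0],0],
  [[1.73,0.03,0],0],
])

```text
time: 19.05
position: [0.5912, -0.037, 0.1573]
tool_rot: [0.675, -0.22, 0.215, -0.671]
ft_force: [-4.4, -6.8, 7.1]
grip_width: 0.0215
```

```bash
python3 - <<'E'
from h import *
stat(289)
E
```

```text
t 19.05 r 70.4 ang -74.2 Frad 5.0 Ftan -6.4 Fz 7.1 g 0.0215 z 0.1573
```

Emit:
arm_command([
  [[0.33,0.12,0],0],
  [[0.65,0.28,0],0],
  [[0.94,0.49,0],0],
  [[1.2,0.74,0],0],
  [[1.42,1.02,0],0],
])

```text
time: 19.55
position: [0.6283, -0.0119, 0.1574]
tool_rot: [0.675, -0.219, 0.216, -0.671]
ft_force: [-1.4, -6.2, 6.8]
grip_width: 0.0213
```

```bash
python3 - <<'E'
from h import *
stat(325)
E
```

```text
t 19.55 r 70.6 ang -37.1 Frad 2.4 Ftan -5.9 Fz 6.8 g 0.0213 z 0.1574
```

Emit:
arm_command([
  [[0.18,0.3,0],0],
  [[0.33,0.62,0],0],
  [[0.43,0.96,0],0],
  [[0.49,1.3,0],0],
  [[0.51,1.65,0],0],
])

```text
time: 20.05
position: [0.6426, 0.0293, 0.1577]
tool_rot: [0.675, -0.217, 0.218, -0.671]
ft_force: [0.8, -6.6, 5.8]
grip_width: 0.0213
```

```bash
python3 - <<'E'
from h import *
stat(1)
E
```

```text
t 20.05 r 70.6 ang -1.2 Frad 0.7 Ftan -6.6 Fz 5.8 g 0.0213 z 0.1577
```

Emit:
arm_command([
  [[-0.03,0.35,0],0],
  [[-0.1,0.69,0],0],
  [[-0.21,1.03,0],0],
  [[-0.37,1.34,0],0],
  [[-0.56,1.64,0],0],
])

```text
time: 20.55
position: [0.6299, 0.0709, 0.1579]
tool_rot: [0.674, -0.216, 0.219, -0.672]
ft_force: [3.5, -4.3, 4.4]
grip_width: 0.0213
```

```bash
python3 - <<'E'
from h import *
stat(37);camera('scene');stat(37)
arc(38,[6,12,18,24,30])
E
```

```text
t 20.55 r 70.4 ang 34.7 Frad 0.2 Ftan -5.5 Fz 4.4 g 0.0213 z 0.1579
t 20.6 r 70.4 ang 36.3 Frad 0.1 Ftan -4.3 Fz 5.7 g 0.0212 z 0.1578
[[-0.19, 0.22, 0], 0], [[-0.41, 0.42, 0], 0], [[-0.64, 0.6, 0], 0], [[-0.89, 0.75, 0], 0], [[-1.16, 0.87, 0], 0],
```

Emit:
arm_command([
  [[-0.19,0.22,0],0],
  [[-0.41,0.42,0],0],
  [[-0.64,0.6,0],0],
  [[-0.89,0.75,0],0],
  [[-1.16,0.87,0],0],
])

```text
time: 21.1
position: [0.6023, 0.0941, 0.1581]
tool_rot: [-0.672, 0.216, -0.22, 0.673]
ft_force: [6.5, -0.5, 2.3]
grip_width: 0.0215
```

```bash
python3 - <<'E'
from h import *
stat(68);camera('scene');stat(68);camera('scene');stat(68)
arc(68,[2,4,5,6])
E
```

```text
t 21.1 r 70.2 ang 64.4 Frad 1.9 Ftan -6.2 Fz 2.3 g 0.0215 z 0.1581
t 21.15 r 70.2 ang 65.9 Frad 2.0 Ftan -4.5 Fz 4.8 g 0.0212 z 0.158
t 21.2 r 70.2 ang 65.7 Frad 2.7 Ftan -5.0 Fz 3.1 g 0.0216 z 0.158
[[-0.09, 0.04, 0], 0], [[-0.18, 0.07, 0], 0], [[-0.23, 0.08, 0], 0], [[-0.28, 0.1, 0], 0],
```

Emit:
arm_command([
  [[-0.09,0.04,0],0],
  [[-0.18,0.07,0],0],
  [[-0.25,0.09,0],0],
  [[-0.25,0.09,0],0],
])

```text
time: 21.6
position: [0.5955, 0.097, 0.158]
tool_rot: [-0.672, 0.216, -0.219, 0.673]
ft_force: [5.9, 0.3, 4.2]
grip_width: 0.0214
```

```bash
python3 - <<'E'
from h import *
import pickle
stat(71);c=snap('wrist','w8');pickle.dump(c,open('w8.pkl','wb'));stat(71);camera('scene');stat(71)
E
```

```text
t 21.6 r 70.2 ang 70.4 Frad 2.2 Ftan -5.5 Fz 4.2 g 0.0214 z 0.158
t 21.65 r 70.2 ang 70.4 Frad 2.1 Ftan -4.8 Fz 2.3 g 0.0212 z 0.1581
t 21.7 r 70.2 ang 70.4 Frad 2.7 Ftan -4.9 Fz 3.8 g 0.0213 z 0.158
```

View pics/w8.png

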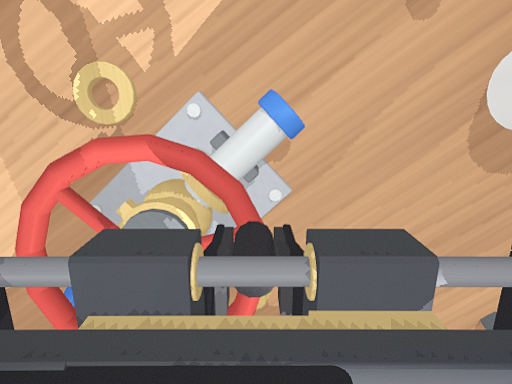

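Emit:
arm_command([
  [[-0.02,0.01,0],0],
  [[-0.04,0.01,0],0],
  [[-0.04,0.01,0],0],
])

```text
time: 22.0
position: [0.5948, 0.0972, 0.158]
tool_rot: [-0.672, 0.216, -0.219, 0.673]
ft_force: [6.1, 0.5, 4.4]
grip_width: 0.0212
```

```bash
python3 - <<'E'
from h import *
stat(71);camera('scene');stat(71)
E
```

```text
t 22.0 r 70.2 ang 71.0 Frad 2.4 Ftan -5.6 Fz 4.4 g 0.0212 z 0.158
t 22.05 r 70.2 ang 71.0 Frad 2.7 Ftan -5.3 Fz 4.3 g 0.0213 z 0.1581
```

At the target (71.0° under load). I release and lift straight up.

Emit:
arm_command([
  [[0,0,0],0],
  [[0,0,0],0],
  [[0,0,0],0],
  [[0,0,0],0],
], fingers=0.1)

```text
time: 22.45
position: [0.5907, 0.0973, 0.1564]
tool_rot: [0.673, -0.219, 0.216, -0.672]
ft_force: [0.5, 0.7, -0.2]
grip_width: 0.0441
```

Emit:
arm_command([
  [[0,0,0.5],0],
  [[0,0,1.5],0],
  [[0,0,2.7],0],
  [[0,0,4],0],
  [[0,0,5],0],
])

```text
time: 22.95
position: [0.5927, 0.0973, 0.2854]
tool_rot: [-0.673, 0.217, -0.218, 0.673]
ft_force: [0.7, 0.2, -0.0]
grip_width: 0.0478
```

Emit:
arm_command([
  [[-1.5,-0.5,0],0],
  [[-3,-1,0],0],
  [[-4,-2,0],0],
  [[-4,-2,0],0],
  [[-4,-2,0],0],
])

```text
time: 23.45
position: [0.4925, 0.047, 0.2836]
tool_rot: [-0.672, 0.217, -0.219, 0.673]
ft_force: [0.2, -0.4, -0.3]
grip_width: 0.0474
```

```bash
python3 - <<'E'
from h import *
import pickle
stat(71);c=snap('wrist','w9');pickle.dump(c,open('w9.pkl','wb'));snap('scene','s9');snap('top','t9')
E
```

```text
t 23.45 r 81.1 ang 168.5 Frad -0.3 Ftan -0.3 Fz -0.3 g 0.0474 z 0.2836
```

View pics/w9.png

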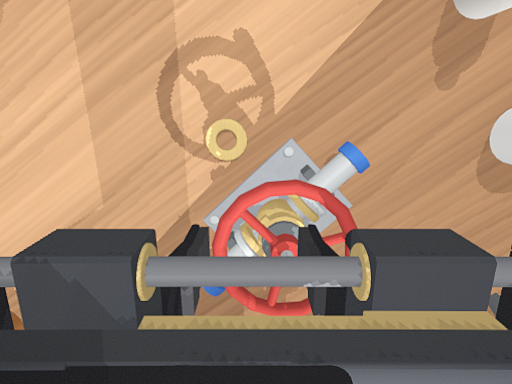

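View pics/s9.png

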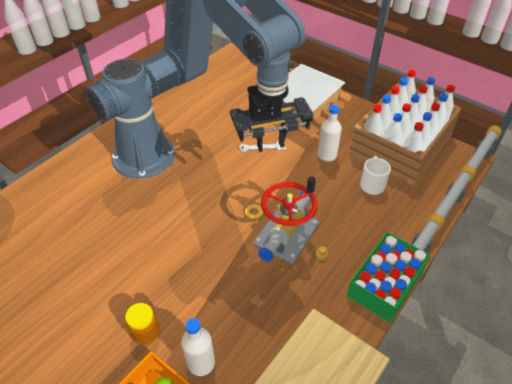

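Emit:
arm_command([
  [[1.3,-1.1,0],0],
  [[2.6,-2.2,0],0],
  [[4,-3.4,0],0],
  [[4,-3.4,0],0],
  [[4,-3.4,0],0],
])

```text
time: 24.1
position: [0.5934, -0.038, 0.2815]
tool_rot: [-0.673, 0.218, -0.217, 0.673]
ft_force: [-0.4, 1.5, -0.3]
grip_width: 0.048
```

```bash
python3 - <<'E'
from h import *
import pickle
c=snap('wrist','w10');pickle.dump(c,open('w10.pkl','wb'))
C=[.572,.0308];u=proj(c,[*C,.118]);print(u)
x,y=u.astype(int);
def crop(c,f,x,y):
  x=max(x,50);y=max(y,50);cv2.imwrite(f'pics/{f}.png',cv2.resize(c['pixels'][y-50:y+50,x-50:x+50,::-1],None,fx=6,fy=6,interpolation=cv2.INTER_CUBIC));print(f,x-50,y-50)
crop(c,'w10c',x,y)
c=pickle.load(open('w6.pkl','rb'));u=proj(c,[*C,.118]);x,y=u.astype(int);crop(c,'w6c',x,y)
E
```

```text
[296.3973091  121.73691044]
w10c 246 71
w6c 125 88
```

View pics/w10c.png

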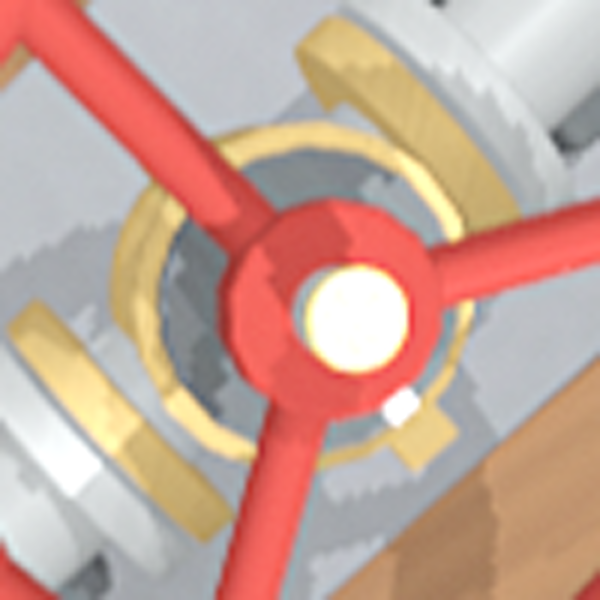

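View pics/w6c.png

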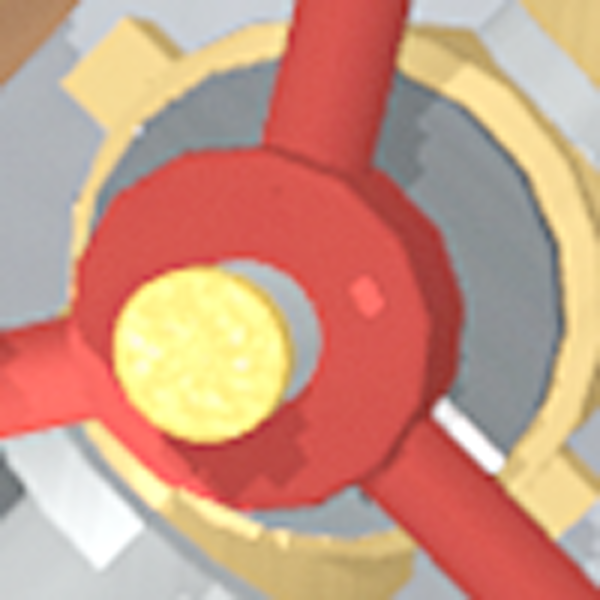

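```bash
python3 - <<'E'
from h import *
import pickle
c6=pickle.load(open('w6.pkl','rb'));c10=pickle.load(open('w10.pkl','rb'))
def bright(c,x0,y0,x1,y1):
  s=c['pixels'][y0:y1,x0:x1].astype(int);m=(s.min(2)>205);ys,xs=np.nonzero(m);print(len(xs),xs.min()+x0,xs.max()+x0,ys.min()+y0,ys.max()+y0);return xs.mean()+x0,ys.mean()+y0
p6=bright(c6,195,150,212,168);p10=bright(c10,305,132,320,145);print(p6,p10)
for nm,c,p,l in(('6',c6,p6,(125+555/6,88+487/6)),('10',c10,p10,(246+428/6,71+435/6))):
  for z in(.112,.118,.122):
    # centre from spindle tip image? use nominal
    for C in([.572,.0308],[.573,.030],[.571,.032]):
      v=ray(c,p,z)[:2]-C;w=ray(c,l,z-.008)[:2]-C
      print(nm,z,C,'r',round(np.hypot(*v)*1e3,1),'mark',round(np.degrees(np.arctan2(v[1],v[0])),1),'lug',round(np.degrees(np.arctan2(w[1],w[0])),1),round(np.hypot(*w)*1e3,1))
E
```

```text
41 198 208 155 166
25 310 315 136 141
(np.float64(202.8780487804878), np.float64(160.3658536585366)) (np.float64(312.32), np.float64(138.32))
6 0.112 [0.572, 0.0308] r 21.1 mark 11.1 lug 11.8 32.2
6 0.112 [0.573, 0.03] r 20.3 mark 13.8 lug 13.6 31.4
6 0.112 [0.571, 0.032] r 21.9 mark 7.5 lug 9.4 33.0
6 0.118 [0.572, 0.0308] r 21.1 mark 14.6 lug 14.1 32.0
6 0.118 [0.573, 0.03] r 20.4 mark 17.5 lug 16.0 31.2
6 0.118 [0.571, 0.032] r 21.9 mark 10.9 lug 11.6 32.7
6 0.122 [0.572, 0.0308] r 21.2 mark 17.0 lug 15.6 31.8
6 0.122 [0.573, 0.03] r 20.5 mark 20.0 lug 17.5 31.1
6 0.122 [0.571, 0.032] r 21.9 mark 13.2 lug 13.1 32.5
10 0.112 [0.572, 0.0308] r 24.2 mark 10.5 lug 11.1 33.4
10 0.112 [0.573, 0.03] r 23.3 mark 12.9 lug 12.8 32.6
10 0.112 [0.571, 0.032] r 25.0 mark 7.4 lug 8.8 34.1
10 0.118 [0.572, 0.0308] r 23.0 mark 9.6 lug 10.5 32.1
10 0.118 [0.573, 0.03] r 22.2 mark 12.1 lug 12.3 31.2
10 0.118 [0.571, 0.032] r 23.8 mark 6.4 lug 8.2 32.8
10 0.122 [0.572, 0.0308] r 22.2 mark 9.0 lug 10.1 31.2
10 0.122 [0.573, 0.03] r 21.4 mark 11.6 lug 11.9 30.4
10 0.122 [0.571, 0.032] r 23.0 mark 5.7 lug 7.7 32.0
```

The nut mark is at about 10° beside the ring's lug. That is the same place as when shut, within 2–3°, and the lug itself has not moved. The scene view shows the bottles, mug, jar, wrench, flange and plug where they were. The gripper is clear, so I hand in.

```bash
python3 -c "
from h import *
print(get_obs()['ft_force']);print(hand_in())"
```

```text
[-0.54753163 -0.56618958 -0.85581231]
the job is handed in; nothing more can be done
None
```

The valve is shut and then opened by one full spindle turn. I let go of the wheel and handed the job in after about 24 s of the 72 s allowed.

- **Shutting:** I turned the knob clockwise until it stopped moving. The load there was 9–10 N, against 5–6 N while driving and the 14 N limit for the brass ring.
- **Opening:** Turning back, the wheel ran free through about 65° of slack and the load came on at a knob angle of about 71°. I then drove it 360° counter-clockwise at 5–7 N, back to 71.0°, let go and lifted clear.

**Last checks:**
- **Nut mark:** it is back beside the same ring lug as when shut, so the spindle turn is a full one to within about 2–3°. The mark was partly hidden by a spoke in the "shut" picture, so the check is no finer than that. Nominally it reads 1–5° short of the shut reading.
- **Brass ring:** its lug is at the same angle, within the measuring scatter, in the pictures taken when shut and at the end.
- **Other objects:** by eye in the scene picture taken after letting go, the other things stand where they were; I did not measure them.
- **Gripper:** it touches nothing, and the wrist force reads about 1 N, which is noise.

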